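Check-weigh a sample cartridge and seat it in the matching keyed holder

ROBOT

A 6-joint arm with a two-finger parallel gripper is mounted at the origin on the work surface. World frame = base frame: x ahead of the robot, y to its left, z up, the work surface at z = 0. Lengths are in m, angles in rad, forces in N, time in s.
With the tool pointing down it reaches from about 0.3 to 0.875 m from the base axis. Payload 6.4 kg.
Tool frame: the origin (TCP) lies between the finger pads, 19 mm behind the fingertips; this is the grasp point; z points along the fingers, y is the line along which they close (so a half turn about z gives the same grasp; the last joint's range is limited). The gripper opens to 85 mm and grips with 20 to 120 N. Pads are 22 mm wide; open, the fingers measure 114 mm over their backs; the gripper's body (76 mm by 85 mm) begins 54 mm behind the grasp point. The pads swing forward as they close: fully open they stand 13 mm farther back than shut.
Start: joints at [0.939, 0.181, 1.607, -0, 1.354, -0.206], TCP at [0.237, 0.524, 0.25] pointing down, gripper open.
Joint ranges: [-2.99, 2.99], [-0.89, 2.07], [0.3, 2.58], [-1.14, 4.28], [0, 2.63], [-3.12, 3.12]. Speed limits (rad/s): [2.57, 2.57, 3.01, 3.14, 3.14, 3.14].

INTERFACE

Orientations are given as a unit quaternion [w, x, y, z].
In Python, from bench import ctrl gives the robot as it stands.
- The arm moves only by the shell command python3 jog.py 'ROWS'. ROWS is a JSON list of rows, 1 to 10 of them, each of 7 numbers: dx, dy, dz in m, then a rotation vector rx, ry, rz in rad, then the opening from 0.0 (shut) to 1.0 (fully open); each row is the pose to reach, as a shift and turn from the pose commanded when the command began, along the tool's axes at that moment; what a row does not reach only later rows make up. A row lasts 1/8 s, in which the tool goes at most 0.0625 m and 0.188 rad, less where a joint would pass 70% of its speed; a pose out of reach is approached as far as the arm can. The fingers move at their own pace and stop on an object; the grip force is fixed at half the most. Time passes only in rows, so rows that do not move let the fingers close. It prints the time, the measured TCP pose, the force, the opening and the grip force at its end.
- ctrl.get_obs(): the state, without advancing time (a new reading comes with each control period).
- ctrl.camera(name): name is "scene" or "side" or "wrist"; returns the picture (420x560x3 uint8, blue, green, red); there is no depth.
- ctrl.camera_params(name): a dict with "fovy" (degrees; the focal length in pixels is half the picture's height over the tangent of half this angle, whatever the lens; pixels are square), "cx", "cy" (the principal point, pixels), "view" (4x4, takes a point from world to camera coordinates). Camera axes: x right, y up, looking along -z (the intrinsics and any distortion apply to the point x, -y, -z); pixel columns grow to the right and rows downward; lengths in m; the calibration is good to about 2 mm. A picture is of the moment at which its call begins: read the wrist's pose just before it. camera_params takes no time and is no camera call; for the wrist camera it gives the pose at the moment of the call.
- ctrl.hand_in(): hands the job in; it is judged then, once.
The state is a dict: "time_s": time; "q": joint angles; "dq": joint speeds; "joint_efforts": joint torques, N m; "eef_pos": TCP position; "eef_rot": TCP orientation; "wrist_force": force on the tool from outside, world axes, zero at the start; "torque": the same for the moment, N m; "opening": opening from 0.0 (shut) to 1.0 (fully open); "grasp_force": force on a finger pad.
Only numpy, scipy, OpenCV 4.12 (cv2) and the standard library are available. Lean on these libraries where they do the work, as an engineer would, in place of code of your own. Each camera call takes 0.05 s, during which the arm holds its last target. There are 200 camera calls.

TASK

Stand the grey cartridge on the empty pan of the balance, let go of it and read the beam: if its pan sinks below the brass reference weight the cartridge is heavy and belongs in the red holder, if its pan stays higher it is light and belongs in the blue holder. Then seat it fully home, shoulder flat on the ring, in that holder; the ring has been left at an unknown angle, so turn the cartridge on it under a light push until the square foot drops in. Press gently, never harder than about 35 N, and leave the jar, the screwdriver and the dish where they are.

Things in the scene. Friction and masses are not known exactly. Their poses are not given: they have to be found in the camera images.
- cartridge: Loose upright cartridge, 75 mm tall, 0.21 to 0.42 kg (hidden). Foot 26 x 26 mm, 10 mm high; round grey body 50 mm wide from 10 to 38 mm, green band; white square grip 22 x 22 mm from 38 to 75 mm. Origin: centre of the foot's underside, z up; sides of foot and grip parallel to its x and y. Take the white grip from above, TCP 60 mm or more above the origin so the fingertips clear the body.
- balance: Fixed balance, base 100 x 200 x 18 mm, origin: centre of its underside. Beam along its y axis, pivot 85 mm up, arms 110 mm; a red needle stands up mid-beam to 165 mm above the table before a white scale. Empty pan at the -y end; on the +y pan a fixed brass 0.30 kg reference weight, 40 mm wide, 39 mm tall. Linked pans stay level.
- pan_top (a point): Centre of the top face of the empty steel pan, a flat level disc 84 mm wide; about 122 mm above the table when empty, 109 mm in balance, 96 mm when fully down. z up. It gives way downward under a push of about 3 N until it meets its lower stop.
- beam (a joint): Tilt of the balance beam, rad: -0.12 empty pan up at its stop, 0 level, +0.12 empty pan down at its stop. With the cartridge released on the pan it settles within about 2 s: above 0 the cartridge is heavier than the reference, below 0 lighter. A difference of about 4 percent moves it to a stop.
- heavy_nest: Red holder for a heavy cartridge: fixed block 90 x 90 x 20 mm, origin: centre of its underside. On it a spring-mounted aluminium ring, 68 mm over its lugs, top face 42 mm above the table, with a square hole 29 mm wide and 14 mm deep for the foot. The ring gives 5 mm downward at 3 N per mm, then is solid. Home: body on the ring, foot's underside 10 mm below its top face.
- heavy_seat (a point): Centre of the top face of the red holder's ring, at the mouth of the square hole. Moves down with the ring but has the axes of the red block. The ring, stiff to turn, was left 0.25 to 1.3 rad counter-clockwise (from above) of these axes; this angle is not measured. The foot fits in any of four quarter turns, when within about 0.1 rad and 1.5 mm.
- light_nest: Blue holder for a light cartridge; in all else the same as the red holder. Origin: centre of the block's underside.
- light_seat (a point): Centre of the top face of the blue holder's ring, with the axes of the blue block; all else as for the red one, with its own unmeasured ring angle, 0.25 to 1.3 rad counter-clockwise.
- jar: Bystander: amber glass jar, 48 mm in diameter, 75 mm tall; origin at the centre of its underside.
- driver: Bystander: yellow-handled screwdriver, 160 mm long, lying along its x axis on the bench.
- dish: Bystander: open white plastic dish, 90 x 70 x 25 mm; origin at the centre of its underside.
- heavy_carriage (a joint): How far the red holder's ring is pressed down on its spring, m: 0 free, 0.005 solid; a 0.30 kg cartridge at rest on it gives 0.00098.
- light_carriage (a joint): The same for the blue holder's ring.

How it is judged:
On the way:
1. the cartridge stands released on the empty pan of the balance, the beam at rest (contact force between cartridge and balance above 1.5 N and contact force between each of the arm, the fingers and cartridge below 0.1 N and contact force between each of the arm, the fingers and balance below 0.1 N and horizontal distance between cartridge and pan_top below 0.042 m and angle between cartridge's own z axis and vertical below 0.1 rad and velocity of joint beam between -0.03 and 0.03 rad/s and linear speed of cartridge below 0.02 m/s), for 0.4 s.
At the end, for the whole second after the job is handed in: The cartridge rests released, upright and still, foot at least 8 of 10 mm down in the ring and within 4 mm of centre, in the holder for its weight: red if heavier than 0.30 kg, blue if lighter (within 6 percent either will do), as shown by how far it presses the ring's spring (0.98 mm at 0.30 kg) (((horizontal distance between cartridge and heavy_seat below 0.004 m and z of cartridge in the frame of heavy_seat below -0.008 m and value of joint heavy_carriage above 0.000922 m) or (horizontal distance between cartridge and light_seat below 0.004 m and z of cartridge in the frame of light_seat below -0.008 m and value of joint light_carriage below 0.00104 m)) and angle between cartridge's own z axis and vertical below 0.06 rad and linear speed of cartridge below 0.01 m/s); the robot touches nothing.
It fails at once if the cartridge presses on a holder with more than 35 N (contact force between cartridge and heavy_nest above 35 N or contact force between cartridge and light_nest above 35 N).
It fails at once if the cartridge or the arm presses on the balance with more than 35 N (contact force between any of cartridge, the arm, the fingers and balance above 35 N).
It fails at once if the jar, the screwdriver or the dish is moved more than 20 mm, or the jar is tipped (distance of any of jar, driver, dish from where it was at the start of the episode above 0.02 m or angle between jar's own z axis and vertical above 0.3 rad).
It also fails if it takes over 64 s, if anything falls off the work surface, if the arm or the gripper's body presses on something with over 40 N, if the wrist force passes 120 N, or if a joint passes its speed limit or range.

## Working session

There is one attempt and no reset: what is moved stays moved. The work goes in short steps, Python scripts to look and compute and a shell command to move; the robot and the scene stay as the last step left them, time stands still between calls to the robot, and variables do not carry over. Pictures are saved under pics/ and viewed, at most 10 in all, crops included, and the job is handed in when it is done.

```bash
ls; mkdir -p pics; python3 - <<'E'
from bench import ctrl
import cv2,numpy as np
o=ctrl.get_obs();print(o)
for n in("scene","side","wrist"):
    p=ctrl.camera_params(n);print(n,p)
    cv2.imwrite(f"pics/{n}0.png",ctrl.camera(n))
E
```

```text
bench.py
jog.py
pics
{'time_s': 0.0, 'q': array([ 9.38709987e-01,  1.81561601e-01,  1.60801662e+00,  2.24100134e-05,
        1.35379281e+00, -2.06327337e-01]), 'dq': array([ 5.59059794e-04,  5.46704584e-04,  2.62840964e-04,  1.71118321e-03,
       -2.59276681e-04,  8.31193685e-05]), 'joint_efforts': array([-4.80718409e-04, -4.44869006e+01, -3.51332581e+01, -3.16337064e-04,
        9.09298804e-03, -1.28097443e-05]), 'eef_pos': array([0.23715887, 0.52324003, 0.2490684 ]), 'eef_rot': array([-3.71923099e-04,  2.11277557e-01,  9.77425702e-01, -8.07739128e-04]), 'wrist_force': array([-0.88294292,  0.37927944, -0.02245663]), 'torque': array([0.03345855, 0.05034488, 0.01094248]), 'grasp_force': 0.0, 'opening': 0.997957051358063}
scene {'fovy': 43.26831995354328, 'cx': 288.31725751969213, 'cy': 211.40042110115536, 'view': array([[-0.81939472,  0.57322309,  0.00275202,  0.45897102],
       [-0.38258428, -0.55044829,  0.74204848,  0.14094224],
       [ 0.42687417,  0.60697773,  0.67034057, -1.55485047],
       [ 0.        ,  0.        ,  0.        ,  1.        ]])}
side {'fovy': 48.04039449444417, 'cx': 283.56228424314867, 'cy': 216.36145224145338, 'view': array([[-0.99956567,  0.0228299 , -0.0186349 ,  0.54045494],
       [-0.02869179, -0.60958156,  0.79220395, -0.0604559 ],
       [ 0.00672644,  0.79239455,  0.60997184, -1.01830611],
       [ 0.        ,  0.        ,  0.        ,  1.        ]])}
wrist {'fovy': 66.11644059731543, 'cx': 275.3131751724578, 'cy': 209.49032733172308, 'view': array([[ 0.4137102 ,  0.91040675, -0.0018484 , -0.57394356],
       [-0.8683804 ,  0.39400106, -0.30112894,  0.03851001],
       [-0.27342155,  0.12618523,  0.95358164, -0.38066759],
       [ 0.        ,  0.        ,  0.        ,  1.        ]])}
```
```bash
python3 - <<'E'
import cv2,numpy as np
a=[cv2.imread(f"pics/{n}0.png") for n in("scene","side")]
cv2.imwrite("pics/both.png",cv2.resize(np.vstack(a),(560,840))[:, :])
E
```

View pics/scene0.png

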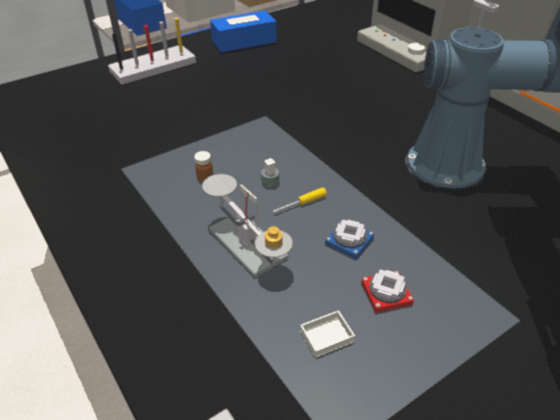

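View pics/side0.png

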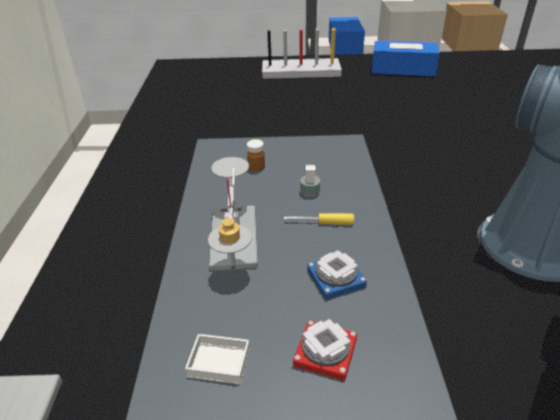

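Scene view: cartridge (270,172), empty pan (220,186) close to the jar (204,167), brass pan (274,243), blue ring (350,235), red ring (388,288). Side view: cartridge (311,180), empty pan (230,167), blue ring (337,268), red ring (325,342).

```bash
cat > h.py <<'E'
import numpy as np,cv2
from bench import ctrl
def K(p):
    f=210/np.tan(np.radians(p["fovy"])/2); return np.array([[f,0,p["cx"]],[0,f,p["cy"]],[0,0,1]])
def P(p): return K(p)@np.diag([1,-1,-1])@p["view"][:3]
def tri(obs): # [(P,(u,v)),...]
    A=np.vstack([[u*M[2]-M[0],v*M[2]-M[1]] for M,(u,v) in obs])
    X=np.linalg.svd(A)[2][-1]; X=X[:3]/X[3]
    return X,max(np.linalg.norm(proj(M,X)-uv) for M,uv in obs)
def proj(M,X):
    h=M@np.append(X,1); return h[:2]/h[2]
def onz(M,uv,z): # pixel ray at height z
    H=M[:,[0,1,3]]+0; H[:,2]=M[:,2]*z+M[:,3]
    w=np.linalg.solve(H,[uv[0],uv[1],1]); return w[:2]/w[2]
E
python3 - <<'E'
import cv2,numpy as np
a=cv2.imread("pics/scene0.png")[145:305,185:425]
b=cv2.imread("pics/side0.png")[135:295,195:385]
cv2.imwrite("pics/c1.png",cv2.resize(a,None,fx=3.3,fy=3.3,interpolation=2))
cv2.imwrite("pics/c2.png",cv2.resize(b,None,fx=3.6,fy=3.6,interpolation=2))
E
```

```text
(no output)
```

View pics/c1.png

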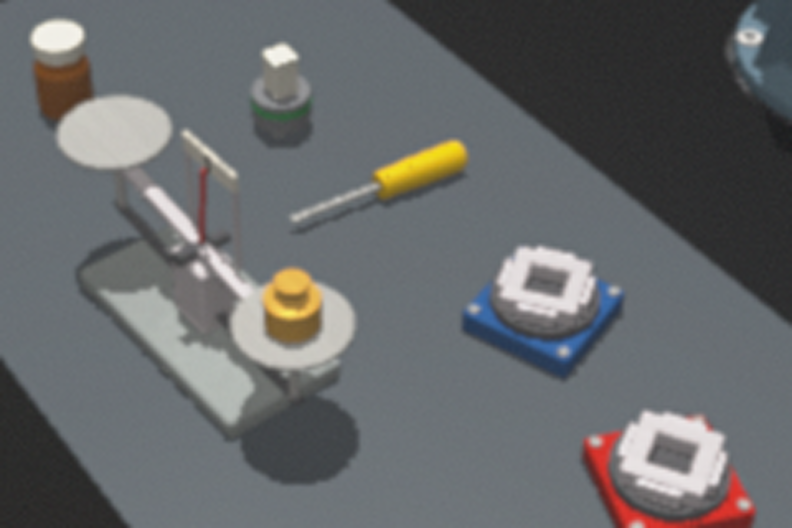

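View pics/c2.png

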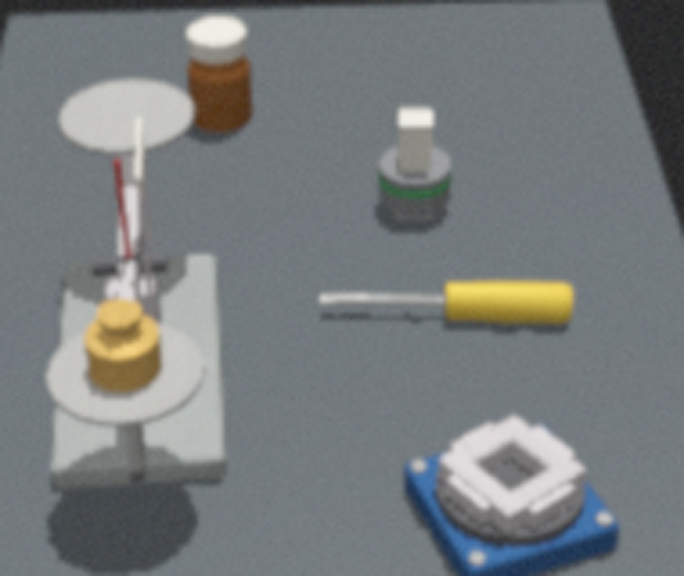

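```bash
python3 - <<'E'
from h import *
S=P(ctrl.camera_params("scene"));D=P(ctrl.camera_params("side"))
a=lambda u,v:((u+.5)/3.3-.5+185,(v+.5)/3.3-.5+145)
b=lambda u,v:((u+.5)/3.6-.5+195,(v+.5)/3.6-.5+135)
for n,s,d in[("grip",a(280,54),b(416,117)),("pan",a(114,132),b(127,115)),("jar",a(58,35),b(217,30)),("blue",a(547,279),b(513,466)),("red",a(673,452),(326,341)),
 ("brass",a(292,278),b(122,314)),("drvtip",a(294,220),b(320,299)),("drvend",a(462,152),b(568,302))]:
    X,e=tri([(S,s),(D,d)]);print(n,X.round(4),round(e,2),"r",np.hypot(*X[:2]).round(3))
# square orientation: grip top edge in side crop, hole corners at z=.042
for n,c in[("bluehole side",[b(513,440),b(549,464),b(513,491),b(477,465)]),("blue scene",[a(530,263),a(569,270),a(563,296),a(524,288)])]:
    q=np.array([onz(S if 'scene' in n else D,x,.042) for x in c]);print(n,q.mean(0),q.round(3).tolist(),np.degrees(np.arctan2(*np.diff(q,axis=0).T[::-1])).round())
E
python3 - <<'E'
import sys;sys.path.insert(0,'.')
E
```

```text
grip [ 0.4699 -0.2183  0.0752] 0.25 r 0.518
pan [ 0.6563 -0.1566  0.1207] 0.29 r 0.675
jar [ 0.6072 -0.3457  0.0755] 0.32 r 0.699
blue [0.4371 0.0873 0.0418] 0.06 r 0.446
red [0.4748 0.2638 0.039 ] 1.8 r 0.543
brass [0.6427 0.0598 0.1335] 0.43 r 0.646
drvtip [ 0.5384 -0.0971  0.0166] 0.25 r 0.547
drvend [ 0.3819 -0.0838  0.0198] 0.12 r 0.391
bluehole side [0.43712947 0.08675645] [[0.435, 0.067], [0.418, 0.087], [0.439, 0.107], [0.457, 0.086]] [131.  42. -50.]
blue scene [0.43761942 0.08727758] [[0.437, 0.067], [0.418, 0.089], [0.439, 0.108], [0.457, 0.085]] [130.  41. -52.]
```

View pics/wrist0.png

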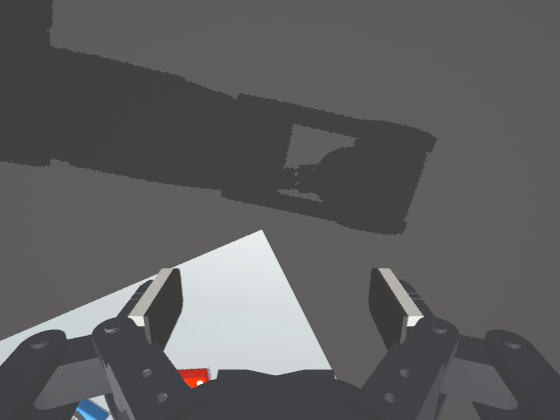

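The wrist view shows only the bench corner and the fingers. The triangulated heights agree with the text: grip top 75 mm, pan 121 mm, ring 42 mm. I'm moving over the cartridge.

```bash
R='[-0.518,-0.579,0.02,0,0,1.145,1]'; python3 jog.py '[[-0.518,-0.579,0.02,0,0,1.145,1],[-0.518,-0.579,0.02,0,0,1.145,1],[-0.518,-0.579,0.02,0,0,1.145,1],[-0.518,-0.579,0.02,0,0,1.145,1],[-0.518,-0.579,0.02,0,0,1.145,1],[-0.518,-0.579,0.02,0,0,1.145,1],[-0.518,-0.579,0.02,0,0,1.145,1],[-0.518,-0.579,0.02,0,0,1.145,1],[-0.518,-0.579,0.02,0,0,1.145,1],[-0.518,-0.579,0.02,0,0,1.145,1]]'
cat > rel.py <<'E'
# rel.py x y z yawdeg(of tool y, world) : shift in tool axes + rz from the measured pose
import sys;from h import *
from scipy.spatial.transform import Rotation as Ro
o=ctrl.get_obs();q=o["eef_rot"];R=Ro.from_quat([q[1],q[2],q[3],q[0]]).as_matrix()
t=[float(v) for v in sys.argv[1:]];y=np.degrees(np.arctan2(R[1,1],R[0,1]))
print("t",o["time_s"].__round__(2),"pos",o["eef_pos"].round(4),"yawy",y.round(1),"d",(R.T@(np.array(t[:3])-o["eef_pos"])).round(4),"rz",-np.radians((t[3]-y+90)%180-90).round(3) if len(t)>3 else "","tilt",R[:,2].round(3),"q",o["q"].round(2))
E
python3 rel.py .47 -.218 .2 0
python3 - <<'E'
from h import *
print(proj(P(ctrl.camera_params("wrist")),[.47,-.218,.075]))
E
```

```text
time_s: 1.4
eef_pos: [0.4248, -0.0746, 0.234]
eef_rot: [0.0, 0.707, 0.707, 0.0]
wrist_force: [1.2, 1.3, -0.8]
opening: 0.999
grasp_force: 0.0
t 1.4 pos [ 0.4248 -0.0746  0.234 ] yawy -0.0 d [-0.1433  0.0453  0.0341] rz -0.001 tilt [ 0.001 -0.    -1.   ] q [-0.45 -0.14  1.97  0.    1.31 -0.45]
[319.1324247  328.99617628]
```

```bash
python3 - <<'E'
from h import *
p=ctrl.camera_params("wrist");im=ctrl.camera("wrist");cv2.imwrite("pics/w1.png",im);np.save("w1.npy",P(p))
M=P(p);print(-p["view"][:3,:3].T@p["view"][:3,3])
for X in([.4371,.0873,.042],[.656,-.157,.121],[.4748,.2638,.042]):print(proj(M,X))
E
```

```text
[0.42458218 0.00272597 0.35832072]
[289.84827006   3.4488459 ]
[547.71549667 303.8604594 ]
[ 347.63532819 -289.86445412]
```

View pics/w1.png

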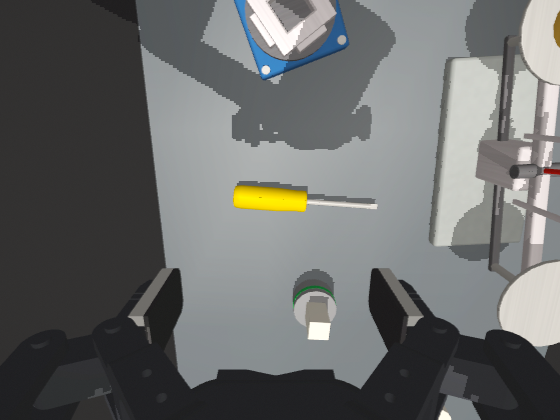

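The wrist view shows the grip top at (319,329), exactly where it was predicted. Next I get its yaw from the bright top face.

```bash
python3 - <<'E'
from h import *
M=np.load("w1.npy");im=cv2.imread("pics/w1.png");g=im.min(2)
m=np.zeros_like(g);m[305:350,295:345]=(g[305:350,295:345]>205)
print(m.sum())
c=max(cv2.findContours(m,0,1)[0],key=cv2.contourArea)[:,0]
q=np.array([onz(M,x,.075) for x in c]).astype(np.float32)
print(cv2.minAreaRect(q*1000), c.min(0),c.max(0))
print(g[312:344:2,300:340:3])
E
python3 rel.py .4699 -.2185 .064 0
```

```text
348
((469.769287109375, -220.1851806640625), (21.26650619506836, 21.16160011291504), 86.39315032958984) [308 322] [330 339]
[[180 180 123 124 124 124 124 124 124 138 179 179 146 138]
 [179 179 123 123 124 124 124 124 124 130 178 179 138 138]
 [180 179 124 123 124 124 124 124 124 124 178 176 138 138]
 [179 179 123 121 124 124 124 124 124 124 178 154 137 137]
 [180 180 124 117 124 124 124 124 124 124 177 137 137 135]
 [179 179 124 160 230 220 200 180 150 139 136 136 136 135]
 [140 179 124 165 245 244 244 245 244 245 203 137 135 135]
 [136 137 149 195 244 244 244 244 244 244 150 136 135 135]
 [136 138 134 224 244 244 244 244 245 244 115 136 135 135]
 [137 137 138 234 244 244 244 244 244 244 135 135 136 135]
 [136 136 138 238 244 244 244 244 244 243 135 135 135 135]
 [137 137 137 243 244 244 244 244 243 243 135 135 136 135]
 [137 136 137 245 244 244 244 244 243 243 135 135 136 135]
 [136 134 136 246 243 243 244 243 243 239 135 135 135 135]
 [136 135 135 137 136 136 137 135 150 152 135 135 135 135]
 [135 135 135 136 136 136 136 135 135 135 135 135 135 134]]
t 1.45 pos [ 0.4266 -0.0814  0.2343] yawy -0.3 d [-0.1361  0.0435  0.1711] rz -0.004 tilt [ 0.002 -0.005 -1.   ] q [-0.46 -0.13  1.96 -0.    1.31 -0.46]
```

```bash
python3 jog.py '[[-0.06,0.02,0.05,0,0,0.06,1],[-0.1,0.035,0.08,0,0,0.06,1],[-0.137,0.0435,0.1,0,0,0.06,1],[-0.137,0.0435,0.1,0,0,0.06,1],[-0.137,0.0435,0.1,0,0,0.06,1],[-0.137,0.0435,0.1,0,0,0.06,1]]'
python3 rel.py .4698 -.219 .064 -3.5
```

```text
time_s: 2.2
eef_pos: [0.4683, -0.2086, 0.1348]
eef_rot: [0.001, 0.728, 0.686, 0.0]
wrist_force: [0.2, -0.0, 0.7]
opening: 1.003
grasp_force: 0.0
t 2.2 pos [ 0.4683 -0.2086  0.1348] yawy -3.4 d [-0.0103  0.002   0.0708] rz 0.002 tilt [ 0.001 -0.001 -1.   ] q [-0.65  0.18  1.86  0.    1.1  -0.59]
```

```bash
python3 jog.py '[[-0.0103,0.002,0.01,0,0,0,1],[-0.0103,0.002,0.03,0,0,0,1],[-0.0103,0.002,0.05,0,0,0,1],[-0.0103,0.002,0.0705,0,0,0,1],[-0.0103,0.002,0.0705,0,0,0,1],[-0.0103,0.002,0.0705,0,0,0,1]]'
python3 rel.py .4698 -.219 .064 -3.5
```

```text
time_s: 2.95
eef_pos: [0.4699, -0.2202, 0.0641]
eef_rot: [0.001, 0.728, 0.686, 0.0]
wrist_force: [-0.1, -0.1, -0.2]
opening: 1.001
grasp_force: 0.0
t 2.95 pos [ 0.4699 -0.2202  0.0641] yawy -3.4 d [ 0.0012 -0.0001  0.0001] rz 0.001 tilt [ 0.001 -0.001 -1.   ] q [-0.67  0.31  1.87 -0.    0.96 -0.61]
```

```bash
python3 jog.py '[[0,0,0,0,0,0,0],[0,0,0,0,0,0,0],[0,0,0,0,0,0,0],[0,0,0,0,0,0,0],[0,0,0,0,0,0,0],[0,0,0,0,0,0,0],[0,0,-0.03,0,0,0,0],[0,0,-0.08,0,0,0,0],[0,0,-0.13,0,0,0,0],[0,0,-0.16,0,0,0,0]]'
python3 jog.py '[[0,0,0,0,0,0,0],[0,0,0,0,0,0,0]]'
python3 rel.py .6563 -.1566 .22 -3.5
```

```text
time_s: 4.2
eef_pos: [0.4697, -0.2201, 0.2254]
eef_rot: [0.001, 0.728, 0.686, 0.0]
wrist_force: [1.0, 1.0, -1.7]
opening: 0.246
grasp_force: 59.9
time_s: 4.45
eef_pos: [0.4684, -0.2191, 0.2212]
eef_rot: [-0.002, 0.728, 0.686, -0.0]
wrist_force: [0.8, -0.4, -3.4]
opening: 0.246
grasp_force: 59.9
t 4.45 pos [ 0.4684 -0.2191  0.2212] yawy -3.4 d [0.0737 0.1838 0.0008] rz 0.001 tilt [-0.003  0.002 -1.   ] q [-0.67  0.08  1.78 -0.    1.28 -0.61]
```

```bash
python3 jog.py '[[0.02,0.05,0,0,0,0,0],[0.04,0.1,0,0,0,0,0],[0.06,0.15,0,0,0,0,0],[0.0737,0.184,0,0,0,0,0],[0.0737,0.184,0,0,0,0,0],[0.0737,0.184,0.01,0,0,0,0],[0.0737,0.184,0.02,0,0,0,0],[0.0737,0.184,0.025,0,0,0,0],[0.0737,0.184,0.025,0,0,0,0]]'
python3 rel.py .6563 -.1566 .185 -3.5
```

```text
time_s: 5.58
eef_pos: [0.6568, -0.1576, 0.1978]
eef_rot: [-0.001, 0.728, 0.685, -0.0]
wrist_force: [-0.2, 0.2, -2.9]
opening: 0.247
grasp_force: 60.6
t 5.58 pos [ 0.6568 -0.1576  0.1978] yawy -3.5 d [ 0.0009 -0.0005  0.0128] rz 0.0 tilt [-0.001  0.    -1.   ] q [-0.41  0.44  1.38 -0.    1.32 -0.35]
```

```bash
python3 jog.py '[[0.0009,0,0.004,0,0,0,0],[0.0009,0,0.008,0,0,0,0],[0.0009,0,0.011,0,0,0,0],[0.0009,0,0.013,0,0,0,0],[0.0009,0,0.013,0,0,0,0],[0.0009,0,0.013,0,0,0,0]]'
python3 - <<'E'
from h import *
a=ctrl.camera("side")[120:260,195:295];b=ctrl.camera("scene")[140:280,180:320]
cv2.imwrite("pics/p1.png",cv2.resize(np.hstack([a,b]),None,fx=3.3,fy=3.3,interpolation=2))
E
```

```text
time_s: 6.32
eef_pos: [0.6576, -0.1564, 0.1858]
eef_rot: [0.0, 0.728, 0.686, -0.0]
wrist_force: [-1.0, 0.3, -0.5]
opening: 0.246
grasp_force: 61.0
```

View pics/p1.png

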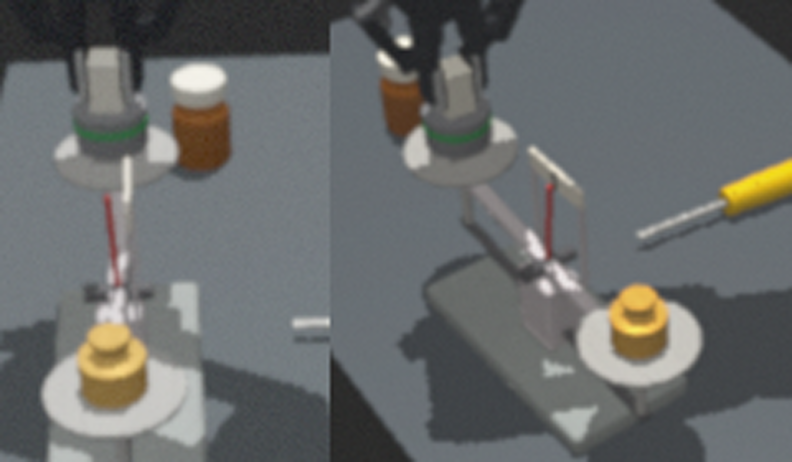

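The crop shows the foot on the pan, centred, with the pan still at the top; the wrist force has fallen to −0.5 N. I'm releasing it and waiting for the beam.

```bash
python3 jog.py '[[0,0,0,0,0,0,0.5],[0,0,0,0,0,0,1],[0,0,0,0,0,0,1],[0,0,0,0,0,0,1],[0,0,0,0,0,0,1],[0,0,0,0,0,0,1],[0,0,0,0,0,0,1],[0,0,0,0,0,0,1],[0,0,0,0,0,0,1],[0,0,0,0,0,0,1]]'
python3 jog.py '[[0,0,0,0,0,0,1],[0,0,0,0,0,0,1],[0,0,0,0,0,0,1],[0,0,0,0,0,0,1],[0,0,0,0,0,0,1],[0,0,0,0,0,0,1],[0,0,0,0,0,0,1],[0,0,0,0,0,0,1],[0,0,0,0,0,0,1],[0,0,0,0,0,0,1]]'
python3 - <<'E'
from h import *
def brass(im):
    h=cv2.cvtColor(im,cv2.COLOR_BGR2HSV);m=cv2.inRange(h,(10,130,120),(26,255,255)); return m
def f(im,box):
    m=brass(im);k=np.zeros_like(m);u0,u1,v0,v1=box;k[v0:v1,u0:u1]=m[v0:v1,u0:u1]
    y,x=np.nonzero(k);return x.mean().round(2),y.mean().round(2),len(x)
b=cv2.imread("pics/side0.png");print(f(b,(200,260,205,250)))
n=ctrl.camera("side");print(f(n,(200,260,190,260)))
n2=ctrl.camera("side");print(f(n2,(200,260,190,260)))
a=n[110:260,190:300];c=ctrl.camera("scene")[130:280,180:320]
cv2.imwrite("pics/p2.png",cv2.resize(np.hstack([a,c]),None,fx=3.1,fy=3.1,interpolation=2))
E
```

```text
time_s: 7.68
eef_pos: [0.6576, -0.1564, 0.1854]
eef_rot: [0.0, 0.728, 0.686, 0.0]
wrist_force: [0.8, 0.0, -0.3]
opening: 1.003
grasp_force: 0.0
time_s: 8.93
eef_pos: [0.6576, -0.1564, 0.1854]
eef_rot: [-0.0, 0.728, 0.686, -0.0]
wrist_force: [1.6, 0.3, 0.0]
opening: 1.001
grasp_force: 0.0
(np.float64(228.46), np.float64(233.41), 225)
(np.float64(228.74), np.float64(233.52), 220)
(np.float64(228.61), np.float64(233.68), 214)
```

View pics/p2.png

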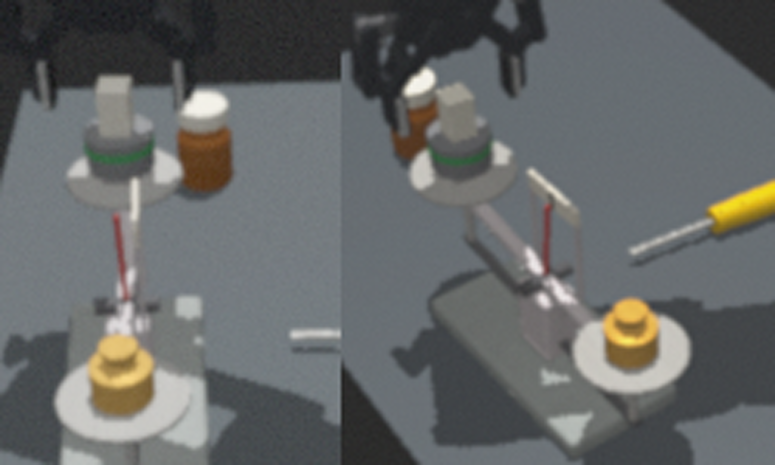

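After 2.6 s released, the brass weight is still low at (228.6,233.6) px, unchanged, and the cartridge pan is at its top. The cartridge is light, so it goes in the blue holder. I regrasp, lift, and stop short of the blue ring for a wrist picture.

```bash
python3 jog.py '[[0,0,0,0,0,0,0],[0,0,0,0,0,0,0],[0,0,0,0,0,0,0],[0,0,0,0,0,0,0],[0,0,0,0,0,0,0],[0,0,0,0,0,0,0],[0,0,-0.02,0,0,0,0],[0,0,-0.045,0,0,0,0],[0,0,-0.065,0,0,0,0],[0,0,-0.065,0,0,0,0]]'
python3 rel.py .437 -.02 .25 -3.5
```

```text
time_s: 10.32
eef_pos: [0.6587, -0.1569, 0.2535]
eef_rot: [0.002, 0.728, 0.686, 0.001]
wrist_force: [-0.4, -0.2, -2.1]
opening: 0.246
grasp_force: 63.1
t 10.32 pos [ 0.6587 -0.1569  0.2535] yawy -3.4 d [ 0.1234 -0.2295  0.0022] rz 0.001 tilt [ 0.004 -0.002 -1.   ] q [-0.41  0.4   1.33  0.    1.41 -0.35]
```

```bash
python3 jog.py '[[0.025,-0.046,0,0,0,0,0],[0.05,-0.092,0,0,0,0,0],[0.075,-0.138,0,0,0,0,0],[0.1,-0.184,0,0,0,0,0],[0.1234,-0.2295,0.02,0,0,0,0],[0.1234,-0.2295,0.05,0,0,0,0],[0.1234,-0.2295,0.05,0,0,0,0],[0.1234,-0.2295,0.05,0,0,0,0],[0.1234,-0.2295,0.05,0,0,0,0]]'
python3 - <<'E'
from h import *
M=P(ctrl.camera_params("wrist"));im=ctrl.camera("wrist");np.save("w2.npy",M);cv2.imwrite("pics/w2.png",im)
u,v=proj(M,[.4371,.0873,.042]);print(u,v)
u0,v0=int(u)-75,max(int(v)-60,0);print("crop",u0,v0)
cv2.imwrite("pics/w2c.png",cv2.resize(im[v0:v0+120,u0:u0+150],None,fx=5,fy=5,interpolation=2))
E
python3 rel.py .4371 .0873 .2 40.5
```

```text
time_s: 11.45
eef_pos: [0.437, -0.02, 0.2015]
eef_rot: [0.001, 0.728, 0.685, 0.0]
wrist_force: [0.5, -0.4, -2.6]
opening: 0.25
grasp_force: 62.7
267.5430703114829 68.5079447767936
crop 192 8
t 11.5 pos [ 0.4368 -0.02    0.2013] yawy -3.5 d [ 0.1071 -0.0062  0.0013] rz -0.767 tilt [ 0.001 -0.    -1.   ] q [-0.32 -0.09  1.99 -0.    1.24 -0.26]
```

View pics/w2c.png

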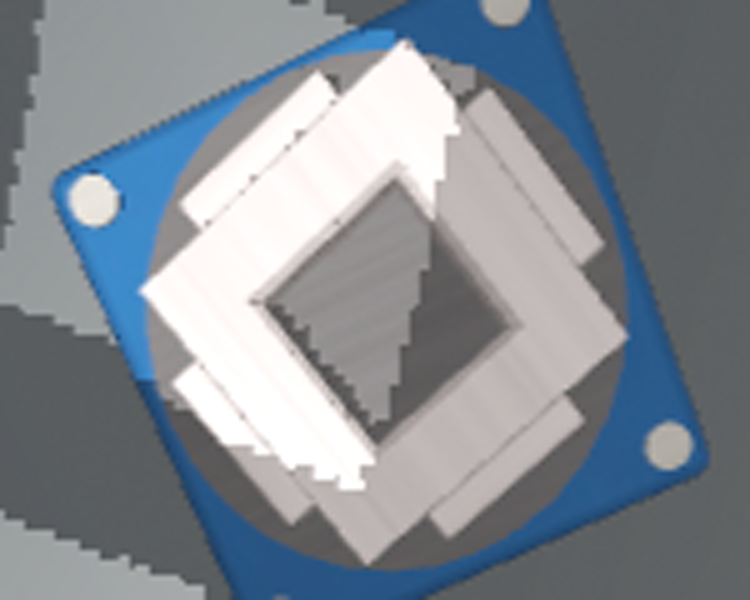

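```bash
python3 - <<'E'
from h import *
M=np.load("w2.npy")
for n,c in[("hole",[(250,300),(397,162),(522,322),(375,448)]),("outer",[(140,290),(405,40),(628,335),(368,565)])]:
    q=np.array([onz(M,((u+.5)/5-.5+192,(v+.5)/5-.5+8),.042) for u,v in c]);d=np.roll(q,-1,0)-q
    print(n,q.mean(0).round(4),np.linalg.norm(d,axis=1).round(4),np.degrees(np.arctan2(d[:,1],d[:,0])).round(1)%90)
E
```

```text
hole [0.4381 0.0865] [0.0312 0.0309 0.0309 0.0302] [36.6 37.4 35.3 38. ]
outer [0.4379 0.0859] [0.0558 0.0557 0.056  0.0563] [36.2 37.  36.7 36.9]
```

```bash
python3 rel.py .438 .0864 .12 36.8; python3 jog.py '[[0.05,-0.004,0,0,0,-0.18,0],[0.106,-0.0077,0,0,0,-0.36,0],[0.106,-0.0077,0.02,0,0,-0.54,0],[0.106,-0.0077,0.04,0,0,-0.704,0],[0.106,-0.0077,0.06,0,0,-0.704,0],[0.106,-0.0077,0.08,0,0,-0.704,0],[0.106,-0.0077,0.08,0,0,-0.704,0],[0.106,-0.0077,0.08,0,0,-0.704,0],[0.106,-0.0077,0.08,0,0,-0.704,0]]';python3 rel.py .438 .0864 .109 36.8
```

```text
t 11.5 pos [ 0.4368 -0.02    0.2013] yawy -3.5 d [ 0.1063 -0.0054  0.0813] rz -0.703 tilt [ 0.001 -0.    -1.   ] q [-0.32 -0.09  1.99 -0.    1.24 -0.26]
time_s: 12.62
eef_pos: [0.4355, 0.0867, 0.1215]
eef_rot: [0.001, 0.447, 0.895, 0.0]
wrist_force: [0.1, -0.7, -2.6]
opening: 0.247
grasp_force: 62.8
t 12.62 pos [0.4355 0.0867 0.1215] yawy 36.9 d [-0.0017  0.0018  0.0125] rz 0.002 tilt [ 0.002 -0.    -1.   ] q [-0.07  0.05  2.04  0.    1.05 -0.72]
```

```bash
python3 jog.py '[[-0.0017,0.0018,0.006,0,0,0,0],[-0.0017,0.0018,0.012,0,0,0,0],[-0.0017,0.0018,0.0145,0,0,0,0],[-0.0017,0.0018,0.017,0,0,0,0],[-0.0017,0.0018,0.018,0,0,0,0],[-0.0017,0.0018,0.018,0,0,0,0],[-0.0017,0.0018,0.018,0,0,0,0]]';python3 rel.py .438 .0864 .103 36.8
```

```text
time_s: 13.5
eef_pos: [0.4371, 0.0865, 0.1025]
eef_rot: [0.0, 0.447, 0.895, 0.0]
wrist_force: [0.7, -0.5, -2.9]
opening: 0.245
grasp_force: 63.0
t 13.5 pos [0.4371 0.0865 0.1025] yawy 36.9 d [-0.0006  0.0006 -0.0005] rz 0.002 tilt [ 0. -0. -1.] q [-0.07  0.09  2.04 -0.    1.01 -0.72]
```

The TCP is at 0.1025 with no contact force, so the foot is already entering the hole. I carry on down gently.

```bash
python3 jog.py '[[0,0,0.002,0,0,0,0],[0,0,0.004,0,0,0,0],[0,0,0.0055,0,0,0,0],[0,0,0.0065,0,0,0,0],[0,0,0.0075,0,0,0,0],[0,0,0.0075,0,0,0,0],[0,0,0.0075,0,0,0,0]]'; python3 rel.py .438 .0864 .096 36.8
```

```text
time_s: 14.38
eef_pos: [0.437, 0.0865, 0.095]
eef_rot: [-0.0, 0.447, 0.895, -0.0]
wrist_force: [-0.3, -0.3, -1.9]
opening: 0.246
grasp_force: 63.1
t 14.38 pos [0.437  0.0865 0.095 ] yawy 36.9 d [-0.0007  0.0007 -0.001 ] rz 0.002 tilt [-0. -0. -1.] q [-0.07  0.11  2.05 -0.    0.99 -0.72]
```

```bash
python3 jog.py '[[0,0,0.001,0,0,0,0],[0,0,0.002,0,0,0,0],[0,0,0.0025,0,0,0,0],[0,0,0.0025,0,0,0,0],[0,0,0.0025,0,0,0,0]]'
```

```text
time_s: 15.0
eef_pos: [0.4371, 0.0865, 0.0927]
eef_rot: [0.0, 0.447, 0.895, -0.0]
wrist_force: [-2.4, 0.2, 5.8]
opening: 0.247
grasp_force: 64.0
```

The spring now pushes back 8.4 N, which is 2.8 mm of travel, and the foot is about 10 mm below the ring face: home. I ease off, release and retreat.

```bash
python3 jog.py '[[0,0,-0.0015,0,0,0,0],[0,0,-0.0015,0,0,0,0.5],[0,0,-0.0015,0,0,0,1],[0,0,-0.0015,0,0,0,1],[0,0,-0.0015,0,0,0,1],[0,0,-0.0015,0,0,0,1],[0,0,-0.03,0,0,0,1],[0,0,-0.08,0,0,0,1],[0,0,-0.13,0,0,0,1],[0,0,-0.18,0,0,0,1]]'
python3 jog.py '[[-0.1,0,0,0,0,0,1],[-0.1,0,0,0,0,0,1],[-0.1,0,0,0,0,0,1],[-0.1,0,0,0,0,0,1],[-0.1,0,0,0,0,0,1],[-0.1,0,0,0,0,0,1]]'
python3 - <<'E'
from h import *
a=ctrl.camera("side")[210:310,280:400];b=ctrl.camera("scene")[180:280,290:410]
cv2.imwrite("pics/f.png",cv2.resize(np.hstack([a,b]),None,fx=3.3,fy=3.3,interpolation=2))
S=P(ctrl.camera_params("side"));C=P(ctrl.camera_params("scene"))
for z in(.106,.116):print(z,(proj(S,[.4375,.0868,z])-[280,210])*3.3,(proj(C,[.4375,.0868,z])-[290,180])*3.3+[396,0])
E
```

```text
time_s: 16.25
eef_pos: [0.4367, 0.0865, 0.274]
eef_rot: [0.0, 0.447, 0.895, 0.0]
wrist_force: [0.6, 1.4, 0.1]
opening: 0.995
grasp_force: 0.0
time_s: 17.0
eef_pos: [0.4967, 0.0073, 0.2725]
eef_rot: [0.0, 0.446, 0.895, 0.0]
wrist_force: [-0.1, 0.2, 0.0]
opening: 0.997
grasp_force: 0.0
0.106 [193.63368226  94.95379859] [601.82048337  97.38711529]
0.116 [194.5695152   81.40334179] [603.00418673  86.87733224]
```

View pics/f.png

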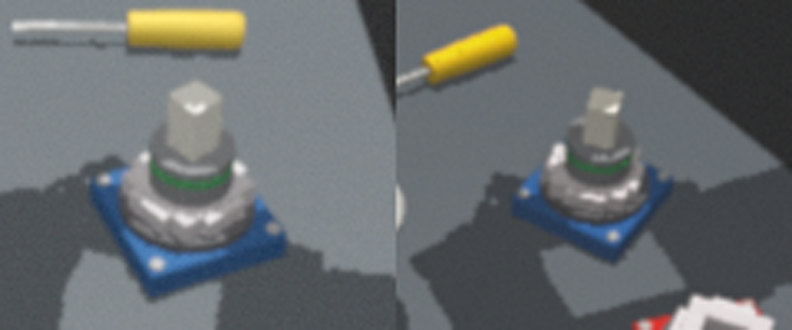

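The grip top centre is at (194,94) and (603,97), matching the fully seated height of 0.106 m. The cartridge stands upright with its body on the ring, so I hand in.

```bash
python3 -c "
from bench import ctrl
print(ctrl.hand_in())"
```

```text
the job is handed in; nothing more can be done
None
```

The balance showed the cartridge to be light, and it is seated fully home and released in the blue holder; the job was handed in at about 17 s of the 64 s, with no verdict returned.

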